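Stand a shelf post in its socket and hold it true with a try square

ROBOT

A 6-joint arm with a two-finger parallel gripper is mounted at the origin on the work surface. World frame = base frame: x ahead of the robot, y to its left, z up, the work surface at z = 0. Lengths are in m, angles in rad, forces in N, time in s.
With the tool pointing down it reaches from about 0.4 to 0.825 m from the base axis. Payload 7 kg.
Tool frame: the origin (TCP) lies at the very end of the fingers, on their centre line; the grasp point (between the pads) lies 19 mm behind it (arm.grip_point_offset is the distance from the TCP to the grasp point, in m); z points along the fingers, y is the line along which they close (so a half turn about z gives the same grasp; the last joint's range is limited). The gripper opens to 88 mm and grips with 3 to 60 N. Pads are 19 mm wide; open, the fingers measure 130 mm over their backs; the gripper's body (78 mm by 193 mm) begins 47 mm behind the grasp point.
Start: joints at [1.45, 0.359, 0.012, 0, -1.224, -0.288], TCP at [0.268, 0.619, 0.227] pointing down, gripper open.
Joint ranges: [-3.07, 3.07], [-1.43, 2.12], [-1.02, 1.25], [-3.03, 1.67], [-3.05, -0], [-3.03, 3.03]. Speed limits (rad/s): [2.39, 2.39, 3.01, 3.14, 3.14, 3.14].

INTERFACE

Orientations are given as [roll, pitch, yaw] about the fixed x, y, z axes, in that order (R = Rz(yaw) Ry(pitch) Rx(roll)).
In Python, from station import arm, cams gives the robot as it stands.
- The arm moves only by the shell command python3 -m handwheel 'ROWS' [FORCE]. ROWS is JSON, a list that holds one entry, the list of rows, each a list of 7 numbers: the shift along the tool's x, y, z normalised to -1 to 1, where 1 is 0.08 m, then the turn, a rotation vector about the tool's x, y, z normalised to -1 to 1, where 1 is 0.5 rad, then the closure in counts, from 0 (fully open) to 255 (shut). In form: [[[x, y, z, wx, wy, wz, hand], ...]]. A call has 1 to 5 rows; each row is the pose to reach, as a shift and turn from the pose commanded when the call began, along the tool's axes at that moment; what a row does not reach only later rows make up. A row lasts 1/8 s, in which the tool goes at most 62.5 mm and 10.7 degrees, less where a joint would pass 70% of its speed; a pose out of reach is approached as far as the arm can. A call with a number of a shift or a turn outside -1 to 1 is refused whole. A call with a gripper value outside its range is refused whole. The fingers move at their own pace and stop on an object; FORCE is the grip in N (left out, the last holds). Time passes only in rows, so rows that repeat a pose let the fingers close. It gives the time, the measured TCP pose, the force, the opening and the grip force at its end, in the units of the state.
- arm.get_state(): the state, without advancing time (a new reading comes with each control period).
- cams.grab_frame(name): name is "scene" or "top" or "wrist"; returns the picture (384x512x3 uint8, blue, green, red); there is no depth.
- cams.camera_info(name): a dict with "camera_matrix" (3x3 intrinsics, pixels), "R" (3x3) and "t" (3): a world point X has camera coordinates R X + t; the wrist camera has in their place "hand_eye" (4x4, takes a point from camera to tool coordinates, whose origin is the TCP and whose axes are the flange's). Camera axes: x right, y down, z forward; pixel columns grow to the right and rows downward; lengths in m; the calibration is good to about 2 mm. The wrist camera is an equidistant fisheye: a pixel r from the principal point sees the ray r / f radians off the axis. A picture is of the moment at which its call begins: read the wrist's pose just before it. camera_info takes no time and is no camera call.
- arm.job_done(): hands the job in; it is judged then, once.
The state is a dict: "t": time; "q": joint angles; "qd": joint speeds; "joint_efforts": joint torques, N m; "eef_pos": TCP position; "ee_rot": TCP orientation; "force": force on the tool from outside, world axes, zero at the start; "moment": the same for the moment, N m; "width": finger opening in m; "gripper_force": force on a finger pad.
Only numpy, scipy, OpenCV 4.12 (cv2) and the standard library are available. Lean on these libraries where they do the work, as an engineer would, in place of code of your own. Each camera call takes 0.05 s, during which the arm holds its last target. There are 200 camera calls.

TASK

Stand the loose post in the empty socket of the perforated steel shelf, fully home, and let go of it. Then take the carpenter's square and press it into the corner between post and deck, stock flat down on the deck and blade edge square against the middle of a post face, until both faces touch, so that the post's set screw can be tightened. Finish while still holding the square pressed there, with the hand on neither post nor shelf; leave the caddy, mug, clear box and doorbell unit where they are.

Things in the scene. Friction and masses are not known exactly. Their poses are not given: they have to be found in the camera images.
- socket (a point): the empty post socket: a 25 mm square blind hole, 40 mm deep, flush in the shelf's deck. This point: middle of its mouth, level with the deck top, 44 mm above the bench. z up, y along the shelf towards the other, fitted post (axis 220 mm away; that side has the most room), x towards the rear edge (50 mm away)
- post_center (a point): the loose post: 24 x 24 mm square steel bar 140 mm long, black cap on top, its lowest 6 mm tapered to 20 mm square; about 0.45 kg, at first upright on the bench. This point: on its axis half-way up, 70 mm above its foot; z up along it, x and y square to its faces. Home in the socket, the point is 30 mm above the deck; the post has 0.5 mm play each side and stands by itself
- post: the same post; the origin is the middle of its foot
- square_stock (a point): carpenter's try square: dark wooden stock 120 (x) x 24 (y) x 30 mm high, standing on the bench, with a steel blade rising at one end, the heel; about 0.28 kg, centre of mass 11 mm towards the heel. This point: centre of the stock, 15 mm above its underside; x along the stock towards the heel, z up along the blade, y across
- square_heel (a point): outer corner of the square: middle of the lower edge of the heel's end face, 60 mm in +x from the stock's centre, same axes. The blade, 30 mm wide (x) and 4 mm thick (y), has its outer edge flush with this end face and rises to 110 mm above the underside; over the other 90 mm of the stock there is nothing
- square: the same square; the origin is the middle of the underside of its stock, same axes
- shelf: white perforated steel shelf, 160 (x) x 300 (y) x 44 mm high, fixed on the bench. Its other post, 24 mm square, is already fitted and rises 100 mm above the deck. Origin: middle of its underside; axes as the socket, which lies 30 mm in +x and 110 mm in -y from there
- caddy: bystander: round white plastic turntable caddy, 180 mm across and 124 mm high with its knob, standing on the bench; the origin is the middle of its underside
- mug: bystander: small white enamelled mug, 76 mm across and 75 mm high, handle towards its +y; the origin is the middle of its underside
- cellbox: bystander: flat clear box of coin cells, 85 x 58 x 24 mm; the origin is the middle of its underside
- doorbell: bystander: grey plastic doorbell unit lying flat, 48 x 88 x 23 mm; the origin is the middle of its underside
Not all that is in view belongs to the job. Of the things like the post, leave any that is pink; of the rest the larger one is meant. Of the things that look like the square, the largest one is meant.

How it is judged:
By the outcome, as a careful person would: the job done as asked, in the order asked, and still so for the second after the job is handed in, while the arm keeps its last pose, push and grip.
It also fails if it takes over 69 s, if anything falls off the work surface, if the arm or the gripper's body presses on something with over 40 N, if the wrist force passes 120 N, or if a joint passes its speed limit or range.

## Working session

There is one attempt and no reset: what is moved stays moved. The work goes in short steps, Python scripts to look and compute and a shell command to move; the robot and the scene stay as the last step left them, time stands still between calls to the robot, and variables do not carry over. Pictures are saved under pics/ and viewed, at most 10 in all, crops included, and the job is handed in when it is done.

```bash
ls; mkdir -p pics
python3 - <<'E'
from station import arm,cams
import cv2,numpy as np
for n in ("scene","top"):
    cv2.imwrite(f"pics/{n}0.png",cams.grab_frame(n)); 
    i=cams.camera_info(n); print(n,{k:np.round(v,4).tolist() for k,v in i.items() if k in("camera_matrix","R","t")})
i=cams.camera_info("wrist");print({k:np.round(v,4).tolist() if not isinstance(v,str) else v for k,v in i.items()})
s=arm.get_state();print(s)
E
```

```text
pics
scene {'camera_matrix': [[446.8986, 0.0, 250.9886], [0.0, 446.8986, 195.0956], [0.0, 0.0, 1.0]], 'R': [[0.7633, 0.646, 0.0045], [0.4117, -0.4811, -0.774], [-0.4978, 0.5927, -0.6332]], 't': [-0.4347, -0.161, 1.4065]}
top {'camera_matrix': [[437.6321, 0.0, 250.8367], [0.0, 437.6321, 193.1627], [0.0, 0.0, 1.0]], 'R': [[0.0023, -1.0, -0.0063], [-0.9846, -0.0011, -0.1749], [0.1749, 0.0066, -0.9846]], 't': [0.0394, 0.5502, 1.2425]}
{'camera_matrix': [[297.3186, 0.0, 255.6293], [0.0, 297.3186, 188.287], [0.0, 0.0, 1.0]], 'hand_eye': [[0.0004, -0.9654, -0.2607, 0.0702], [1.0, 0.0003, 0.0002, 0.0002], [-0.0001, -0.2607, 0.9654, -0.1578], [0.0, 0.0, 0.0, 1.0]]}
{'t': 0.1, 'q': array([ 1.45012507e+00,  3.59356073e-01,  1.11562470e-02, -2.82617266e-04,
       -1.22413285e+00, -2.88119992e-01]), 'qd': array([-1.60254352e-03, -1.53843335e-03,  2.99868659e-03,  1.83154129e-03,
        1.38093435e-03, -1.47979291e-05]), 'joint_efforts': array([-1.47123268e-03, -5.84162378e+01,  2.93751365e+01,  7.01546699e+00,
        1.02157283e-02, -4.41871282e-05]), 'eef_pos': array([0.26815974, 0.61896533, 0.22569718]), 'ee_rot': array([ 3.14004414e+00, -1.81850130e-04, -4.08887334e-01]), 'force': array([-0.85484584,  0.36987836, -0.12511164]), 'moment': array([-0.01372162, -0.02295646,  0.01290638]), 'gripper_force': 0.0, 'width': 0.08782866511189116}
```

View pics/scene0.png

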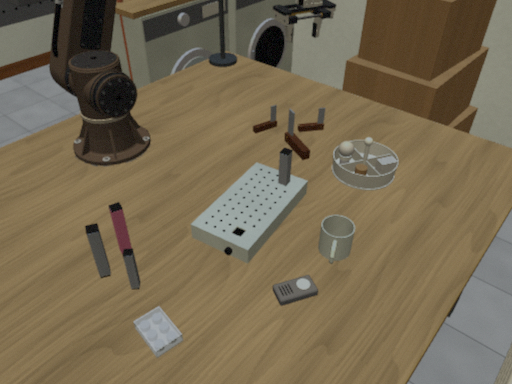

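View pics/top0.png

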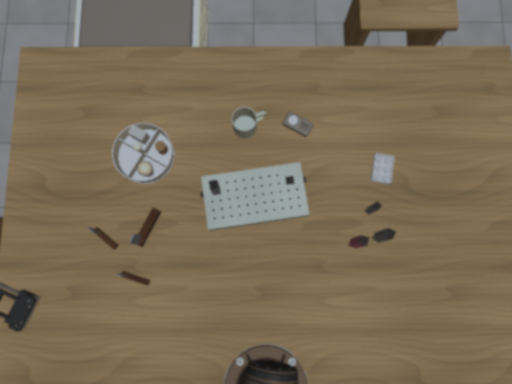

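The things that could be taken for the post are: grey large at top (384,235) / scene (98,250), pink at top (358,241), small grey at top (373,208). For the square: top (147,227), (104,237) and (135,277). I choose the large grey post and the square at (147,227), and check them in a close crop.

```bash
cat > h.py <<'E'
import numpy as np,cv2
from station import arm,cams
from scipy.spatial.transform import Rotation as Ro
def ray(n,uv,pose=None):
    i=cams.camera_info(n);K=np.array(i["camera_matrix"]);p=np.array([(uv[0]-K[0,2])/K[0,0],(uv[1]-K[1,2])/K[1,1]])
    if n!="wrist":
        R=np.array(i["R"]);t=np.array(i["t"]);return -R.T@t,R.T@np.r_[p,1]
    r=np.hypot(*p);d=np.r_[p/max(r,1e-9)*np.sin(r),np.cos(r)];H=np.array(i["hand_eye"])
    P,Q=pose;Rt=Ro.from_euler("xyz",Q).as_matrix()
    return P+Rt@H[:3,3],Rt@H[:3,:3]@d
def onz(n,uv,z,pose=None):
    c,d=ray(n,uv,pose);return c+d*(z-c[2])/d[2]
def proj(n,X,pose=None):
    i=cams.camera_info(n);K=np.array(i["camera_matrix"])
    if n!="wrist":
        p=np.array(i["R"])@X+np.array(i["t"]);return (K@(p/p[2]))[:2]
    P,Q=pose;Rt=Ro.from_euler("xyz",Q).as_matrix();H=np.array(i["hand_eye"])
    p=H[:3,:3].T@(Rt.T@(np.array(X)-P)-H[:3,3]);th=np.arctan2(np.hypot(p[0],p[1]),p[2])
    return K[:2,2]+K[0,0]*th*p[:2]/np.hypot(p[0],p[1])
def wrist(name):
    s=arm.get_state();im=cams.grab_frame("wrist");cv2.imwrite(name,im);return im,(s["eef_pos"],s["ee_rot"])
def shift(target,yaw=None):
    "normalised tool-frame shift from measured pose to target TCP (and yaw turn, tool down)"
    s=arm.get_state();Rt=Ro.from_euler("xyz",s["ee_rot"])
    o=(Rt.inv().apply(np.array(target)-s["eef_pos"]))/.08
    w=0
    if yaw is not None: w=(Rt.inv()*Ro.from_euler("xyz",[np.pi,0,yaw])).as_rotvec()/.5
    print("shift",np.round(o,3),"turn",np.round(w,3));return o
E
python3 - <<'E'
from h import *
im=cv2.imread("pics/top0.png")
def c(x,y,w,h,k): return cv2.resize(im[y:y+h,x:x+w],None,fx=k,fy=k,interpolation=cv2.INTER_CUBIC)
a=c(340,195,66,60,6);b=c(82,200,66+14,60,5);b=cv2.copyMakeBorder(b,0,60,0,0,0)
d=c(195,160,120,45,6)[:, :720]
o=np.zeros((600,800,3),np.uint8);o[:360,:396]=a;o[:360,396:796]=b;dd=c(195,155,120,80,3);o[360:600,:360]=dd
s=cv2.imread("pics/scene0.png")[190:295,75:150];s=cv2.resize(s,None,fx=2.25,fy=2.25);o[362:362+s.shape[0],400:400+s.shape[1]]=s
cv2.imwrite("pics/crop.png",o)
for n,uv,z in [("top",(384,235),.14),("top",(290,181),.044),("top",(147,227),.03)]:print(onz(n,uv,z))
E
```

```text
[ 0.42014059 -0.31841899  0.14      ]
[ 0.58784521 -0.07604265  0.044     ]
[0.45146912 0.34730176 0.03      ]
```

View pics/crop.png

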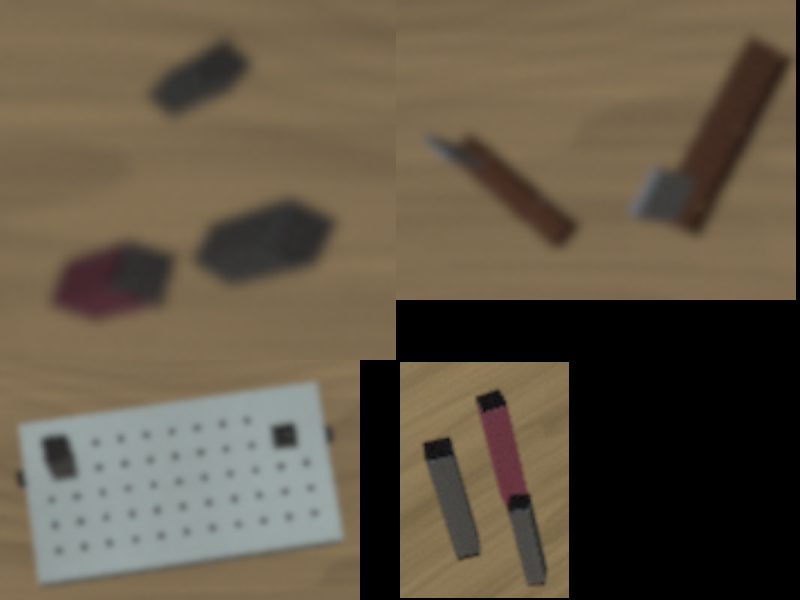

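The crop confirms it. The large grey post's cap is at about top (389,234), with the pink one at (364,241) and a smaller grey one at (376,206). The largest square runs from its heel at about (139,240) to (155,211), and the socket is at (290,180). I'll move over the square and take a look on the way.

```bash
for i in 1; do python3 -m handwheel '[[[1,0.66,0,0,0,0,0],[1,0.66,0,0,0,0,0],[1,0.66,0,0,0,0,0]]]'; python3 -m handwheel '[[[1,0.66,0,0,0,0,0],[1,0.66,0,0,0,0,0],[1,0.66,0,0,0,0,0]]]';python3 -m handwheel '[[[0.6,0.66,0,0,0,0,0],[0.6,0.66,0,0,0,0,0],[0.6,0.66,0,0,0,0,0],[0.6,0.66,0,0,0,0,0]]]';done
python3 - <<'E'
from h import *
im,p=wrist("pics/w1.png");np.save("p1.npy",np.array(p));print(p,arm.get_state()["q"])
E
python3 -m handwheel '[[[1,0.66,0,0,0,0,0],[1,0.66,0,0,0,0,0],[1,0.66,0,0,0,0,0]]]'; python3 -m handwheel '[[[1,0.66,0,0,0,0,0],[1,0.66,0,0,0,0,0],[1,0.66,0,0,0,0,0]]]'; python3 -m handwheel '[[[1,1,0,0,0,0,0],[1,1,0,0,0,0,0],[1,1,0,0,0,0,0],[1,1,0,0,0,0,0]]]'
python3 - <<'E'
from h import *
im,p=wrist("pics/w2.png");np.save("p2.npy",np.array(p));print(p,arm.get_state()["q"])
a=cv2.imread("pics/w1.png");cv2.imwrite("pics/w12.png",np.hstack([a[:, 56:456],im[:,56:456]]))
E
```

```text
t: 0.48
eef_pos: [0.3218, 0.5372, 0.2267]
ee_rot: [3.141, 0.0, -0.411]
force: [0.8, 0.4, 0.1]
width: 0.0876
gripper_force: 0.0
t: 0.85
eef_pos: [0.3739, 0.4577, 0.2266]
ee_rot: [3.141, 0.0, -0.411]
force: [-0.1, 0.1, 0.2]
width: 0.0876
gripper_force: 0.0
t: 1.35
eef_pos: [0.3959, 0.3926, 0.2264]
ee_rot: [-3.141, 0.0, -0.408]
force: [0.1, -0.2, -0.6]
width: 0.0877
gripper_force: 0.0
(array([0.39592386, 0.3926219 , 0.22643662]), array([-3.14146736e+00,  3.19030322e-05, -4.07952924e-01])) [ 1.13241493e+00  1.66354852e-01 -2.50414411e-01 -5.37484335e-05
 -1.15409137e+00  3.06564353e-02]
t: 1.78
eef_pos: [0.4493, 0.3104, 0.2264]
ee_rot: [3.141, -0.0, -0.41]
force: [0.3, -0.0, -0.1]
width: 0.0877
gripper_force: 0.0
t: 2.15
eef_pos: [0.5018, 0.2305, 0.2263]
ee_rot: [3.141, 0.0, -0.41]
force: [1.1, -0.3, 0.3]
width: 0.0877
gripper_force: 0.0
t: 2.65
eef_pos: [0.5426, 0.1267, 0.2264]
ee_rot: [-3.141, 0.0, -0.409]
force: [0.2, 0.3, -0.3]
width: 0.0874
gripper_force: 0.0
(array([0.54261428, 0.12674378, 0.22639882]), array([-3.14149795e+00,  1.75386978e-04, -4.08505049e-01])) [ 5.81299238e-01  1.65661723e-01 -2.51005836e-01 -1.66452615e-04
 -1.15406682e+00  5.81880752e-01]
```

View pics/w12.png

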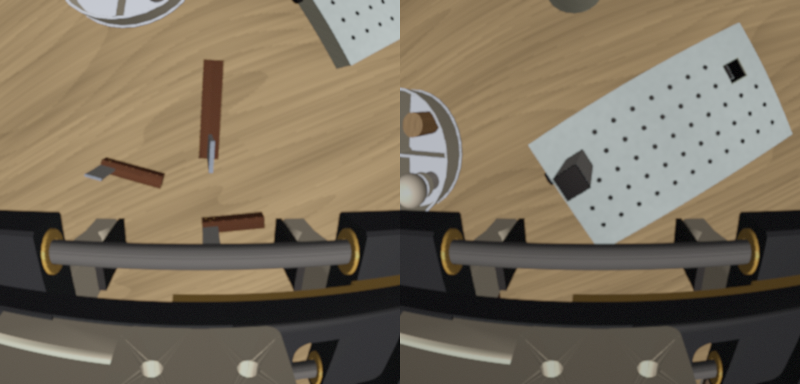

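The left view shows the largest square, with its stock from (213,60) to (208,158) and the blade at the near end. The right view shows the shelf with its socket at (735,70) and fitted post at (572,175).

Run:
```python
from h import *
p=np.load("p1.npy");f=lambda *c:np.array([onz("wrist",u,z,P)[:2] for u in c])
z,P=.03,p
q=f((261,60),(279,60),(274,158),(256,158));print("sq",q.round(4).tolist(),q.mean(0));d=(q[2]+q[3]-q[0]-q[1])/2;print(np.linalg.norm(d),np.arctan2(d[1],d[0]))
z,P=.044,np.load("p2.npy")
q=f((395,23),(448,132),(261,245),(185,145),(391,70));print("shelf",q.round(4).tolist())
d=(q[3]-q[0]);e=q[2]-q[1];print(np.linalg.norm(d),np.linalg.norm(e),np.arctan2(d[1],d[0])-np.pi/2,np.arctan2(e[1],e[0])-np.pi/2, q[:4].mean(0))
c=cv2.imread("pics/w2.png")
for u in [(201.7,176.7),(301,162.3),(309,215),(208.3,229.3),(290,180.3)]: print(onz("top",u,.044))
for u in [(389.2,234.2),(364.2,240.8)]: print(onz("top",u,.14))
print(onz("scene",(98,273),0),onz("scene",(93,228),.14),"pink top",onz("scene",(116,207),.14),"small",onz("scene",(129,253),.1))
shift((0.42,-.31,.2264))
```

```text
sq [[0.5129, 0.335], [0.5048, 0.3155], [0.3984, 0.3671], [0.407, 0.3871]] [0.45576878 0.35119584]
0.11810861915839438 2.6869861855752806
shelf [[0.6474, -0.1049], [0.4924, -0.1294], [0.4516, 0.1584], [0.6035, 0.1902], [0.5935, -0.0734]]
0.2982503336780786 0.29067654602090626 0.1475417178459959 0.14054912177801637 [0.54873142 0.02858069]
[0.60068206 0.18704429 0.044     ]
[ 0.64506979 -0.10974949  0.044     ]
[ 0.48612797 -0.1303692   0.044     ]
[0.44365641 0.16431536 0.044     ]
[ 0.58997073 -0.07607108  0.044     ]
[ 0.42231299 -0.33247962  0.14      ]
[ 0.40451081 -0.26462674  0.14      ]
[ 0.41247549 -0.34322056  0.        ] [ 0.42897655 -0.33170931  0.14      ] pink top [ 0.41069501 -0.2614987   0.14      ] small [ 0.50478739 -0.30840653  0.1       ]
shift [0.76  5.622 0.   ] turn 0
```

```bash
for i in 1; do python3 -m handwheel '[[[0,1,0,0,0,0,0],[0,1,0,0,0,0,0]]]'; python3 -m handwheel '[[[0,1,0,0,0,0,0],[0,1,0,0,0,0,0]]]'; python3 -m handwheel '[[[0,1,0,0,0,0,0],[0,1,0,0,0,0,0]]]'; python3 -m handwheel '[[[0,1,0,0,0,0,0],[0,1,0,0,0,0,0]]]'; python3 -m handwheel '[[[0,1,0,0,0,0,0],[0,1,0,0,0,0,0]]]'; python3 -m handwheel '[[[0,0.85,0,0,0,0,0],[0,0.85,0,0,0,0,0],[0,0.85,0,0,0,0,0],[0,0.85,0,0,0,0,0]]]';done | grep eef
python3 - <<'E'
from h import *
im,p=wrist("pics/w3.png");np.save("p3.npy",np.array(p));print(p,arm.get_state()["q"])
cv2.imwrite("pics/w3c.png",cv2.resize(im[30:230,130:396],None,fx=3,fy=3,interpolation=cv2.INTER_CUBIC))
E
```

```text
eef_pos: [0.5094, 0.0519, 0.2266]
eef_pos: [0.4779, -0.0219, 0.2269]
eef_pos: [0.4466, -0.0954, 0.2269]
eef_pos: [0.4151, -0.169, 0.2268]
eef_pos: [0.3835, -0.2426, 0.2267]
eef_pos: [0.3575, -0.3029, 0.2266]
(array([ 0.35751139, -0.30288361,  0.2265838 ]), array([-3.14145662e+00, -1.98481205e-04, -4.07261968e-01])) [-2.81077843e-01  1.17754299e-02 -4.23916195e-01 -8.21405547e-05
 -1.13478978e+00  1.44509631e+00]
```

View pics/w3c.png

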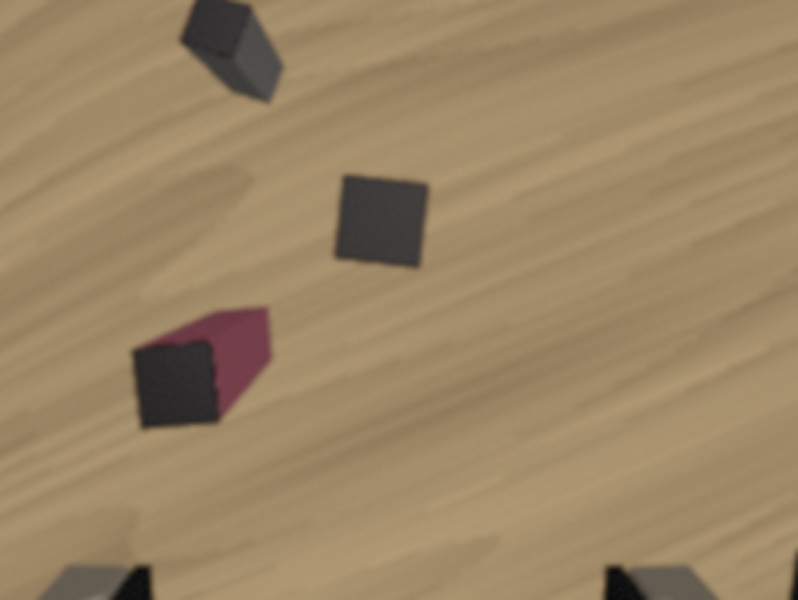

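The grey post's cap has corners at crop (343,176), (428,184), (420,267), (335,257). The pink one lies at lower left, clear of the fingers' line.

Run:
```python
from h import *
P=np.load("p3.npy");c=np.array([(343,176),(428,184),(420,267),(335,257)])/3+[130,30]
q=np.array([onz("wrist",u,.14,P)[:2] for u in c]);m=q.mean(0);print(q.round(4).tolist(),m)
d=(q[1]+q[2]-q[0]-q[3]);e=q[0]+q[1]-q[2]-q[3];print(np.linalg.norm(d)/2,np.linalg.norm(e)/2)
ye=np.arctan2(e[1],e[0]);yd=np.arctan2(d[1],d[0])+np.pi/2;print(ye,yd);yaw=(ye+yd)/2
shift((*m,.2265),yaw);shift((*m,.091),yaw)
```

```text
[[0.4416, -0.3294], [0.4305, -0.3496], [0.4104, -0.3387], [0.4221, -0.3186]] [ 0.42615861 -0.33407468]
0.023148744471214205 0.022618159225158526
-0.5023699559821213 -0.5128402582790135
shift [0.943 0.019 0.002] turn [-0.    -0.001  0.202]
shift [0.942 0.019 1.696] turn [-0.    -0.001  0.202]
```

```bash
(python3 -m handwheel '[[[0.94,0.02,0,0,0,0.2,0],[0.94,0.02,0,0,0,0.2,0],[0.94,0.02,0,0,0,0.2,0]]]'; python3 -m handwheel '[[[0,0,0.5,0,0,0,0],[0,0,1,0,0,0,0],[0,0,1,0,0,0,0]]]'; python3 -m handwheel '[[[0,0,0.4,0,0,0,0],[0,0,0.7,0,0,0,0],[0,0,0.7,0,0,0,0],[0,0,0.7,0,0,0,0]]]';
python3 -m handwheel '[[[0,0,0,0,0,0,150],[0,0,0,0,0,0,255],[0,0,0,0,0,0,255],[0,0,0,0,0,0,255],[0,0,0,0,0,0,255]]]' 40;python3 -m handwheel '[[[0,0,0,0,0,0,255],[0,0,0,0,0,0,255],[0,0,0,0,0,0,255],[0,0,0,0,0,0,255],[0,0,0,0,0,0,255]]]') | grep -v ee_rot
```

```text
t: 4.88
eef_pos: [0.4259, -0.3344, 0.2258]
force: [-0.6, 1.0, -0.9]
width: 0.0878
gripper_force: 0.0
t: 5.25
eef_pos: [0.4225, -0.3336, 0.1445]
force: [-0.1, -0.6, 1.2]
width: 0.0876
gripper_force: 0.0
t: 5.75
eef_pos: [0.4261, -0.3356, 0.0927]
force: [0.7, -0.6, 0.5]
width: 0.0875
gripper_force: 0.0
t: 6.38
eef_pos: [0.4249, -0.3352, 0.0905]
force: [-0.5, 0.6, -0.5]
width: 0.0431
gripper_force: 0.0
t: 7.0
eef_pos: [0.425, -0.3352, 0.0905]
force: [0.5, -0.7, -1.5]
width: 0.0238
gripper_force: 40.0
```

```bash
(python3 -m handwheel '[[[0,0,-0.3,0,0,0,255],[0,0,-0.8,0,0,0,255],[0,0,-1,0,0,0,255]]]'; python3 -m handwheel '[[[0,0,-0.5,0,0,-0.33,255],[0,0,-1,0,0,-0.66,255],[0,0,-1,0,0,-0.66,255]]]'; python3 -m handwheel '[[[0,0,0,0,0,-0.33,255],[0,0,0,0,0,-0.65,255],[0,0,0,0,0,-0.65,255],[0,0,0,0,0,-0.65,255]]]' ) 
python3 -c "
from h import *
shift((.523,-.085,.25),.146)"
```

```text
t: 7.38
eef_pos: [0.4254, -0.3353, 0.1719]
ee_rot: [-3.141, -0.002, -0.509]
force: [1.2, 0.7, -5.0]
width: 0.0237
gripper_force: 40.0
t: 7.75
eef_pos: [0.4262, -0.3356, 0.2527]
ee_rot: [3.141, -0.005, -0.177]
force: [0.7, 0.1, -7.1]
width: 0.0238
gripper_force: 40.0
t: 8.25
eef_pos: [0.4245, -0.3349, 0.2493]
ee_rot: [-3.14, 0.001, 0.142]
force: [-0.2, -0.5, -5.6]
width: 0.0235
gripper_force: 40.0
shift [ 1.66  -2.918 -0.007] turn [-0.002  0.003 -0.008]
```

```bash
(python3 -m handwheel '[[[0.27,-0.5,0,0,0,0,255],[0.55,-0.97,0,0,0,0,255],[0.55,-0.97,0,0,0,0,255]]]'; python3 -m handwheel '[[[0.27,-0.5,0,0,0,0,255],[0.55,-0.97,0,0,0,0,255],[0.55,-0.97,0,0,0,0,255]]]'; python3 -m handwheel '[[[0.27,-0.5,0,0,0,0,255],[0.55,-0.97,0,0,0,0,255],[0.55,-0.97,0,0,0,0,255]]]'; python3 -m handwheel '[[[0,0,0.5,0,0,0,255],[0,0,1,0,0,0,255],[0,0,1,0,0,0,255]]]'; python3 -m handwheel '[[[0,0,0.15,0,0,0,255],[0,0,0.15,0,0,0,255],[0,0,0.15,0,0,0,255],[0,0,0.15,0,0,0,255]]]' )|tail -6
python3 - <<'E'
from h import *
im,p=wrist("pics/w4.png");np.save("p4.npy",np.array(p));print(p)
cv2.imwrite("pics/w4c.png",cv2.resize(im[60:320,120:390],None,fx=2.25,fy=2.25,interpolation=cv2.INTER_CUBIC))
E
```

```text
t: 10.25
eef_pos: [0.5221, -0.0856, 0.1594]
ee_rot: [3.142, -0.001, 0.146]
force: [0.1, 0.1, -5.2]
width: 0.0237
gripper_force: 40.0
(array([ 0.52213556, -0.08558787,  0.15936461]), array([ 3.14153564e+00, -1.39293649e-03,  1.46285665e-01]))
```

View pics/w4c.png

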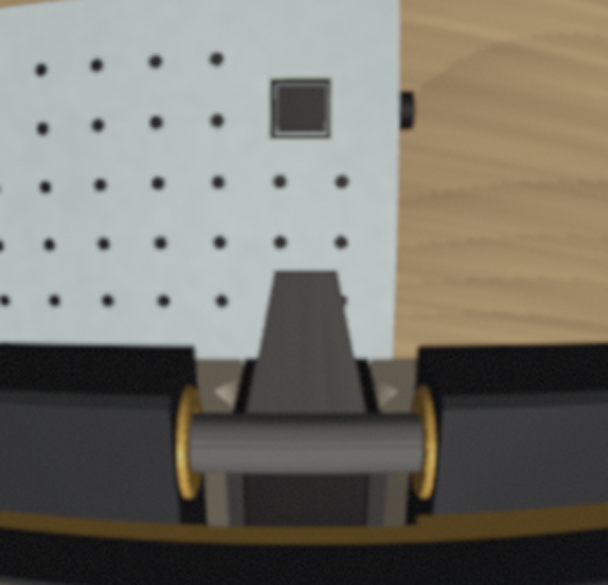

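The socket is at crop (300,108) with its edges level with the image. The lower front edge of the held post runs from (275,271) to (336,271).

Run:
```python
from h import *
P=np.load("p4.npy");g=lambda u,z:onz("wrist",np.array(u)/2.25+[120,60],z,P)
R=Ro.from_euler("xyz",P[1]).inv()
for n,u,z in [("L",(275,271),.0749),("R",(336,271),.0749),("a",(271,79),.044),("b",(330,79),.044),("c",(329,137),.044),("d",(271,137),.044),("mid",(300.3,108),.044)]:
    X=g(u,z);print(n,X.round(4),(R.apply(X-P[0])*1000).round(1))
```

```text
L [ 0.532  -0.0731  0.0749] [ 11.5 -11.   84.5]
R [ 0.5353 -0.0956  0.0749] [11.5 11.8 84.5]
a [ 0.6031 -0.06    0.044 ] [ 83.7 -13.5 115.5]
b [ 0.6066 -0.0835  0.044 ] [ 83.7  10.3 115.5]
c [ 0.5831 -0.0867  0.044 ] [ 60.    9.9 115.4]
d [ 0.5797 -0.0634  0.044 ] [ 60.  -13.6 115.4]
mid [ 0.5931 -0.0734  0.044 ] [ 71.8  -1.7 115.5]
```

```bash
(python3 -m handwheel '[[[0.45,-0.015,0,0,0,0,255],[0.9,-0.026,0,0,0,0,255],[0.9,-0.026,0,0,0,0,255],[0.9,-0.026,0,0,0,0,255]]]'; python3 -m handwheel '[[[0,0,0.15,0,0,0,255],[0,0,0.25,0,0,0,255],[0,0,0.25,0,0,0,255],[0,0,0.25,0,0,0,255]]]'; python3 -m handwheel '[[[0,0,0.04,0,0,0,255],[0,0,0.08,0,0,0,255],[0,0,0.12,0,0,0,255],[0,0,0.12,0,0,0,255]]]' )
python3 -c "
from h import *
print(arm.get_state())"
```

```text
t: 10.8
eef_pos: [0.592, -0.0731, 0.1582]
ee_rot: [-3.141, 0.001, 0.146]
force: [-0.2, 0.2, -5.3]
width: 0.0239
gripper_force: 40.0
t: 11.3
eef_pos: [0.5927, -0.0731, 0.1387]
ee_rot: [3.141, -0.0, 0.146]
force: [0.1, 0.7, -5.9]
width: 0.0238
gripper_force: 40.0
t: 11.8
eef_pos: [0.5924, -0.0731, 0.1285]
ee_rot: [3.142, 0.001, 0.146]
force: [-0.3, -0.4, -5.7]
width: 0.0241
gripper_force: 40.0
{'t': 11.8, 'q': array([ 2.04343932e-01,  3.12399462e-01, -2.95276568e-01, -4.26411149e-05,
       -9.63836600e-01,  1.51270440e+00]), 'qd': array([ 0.00035949, -0.00521063,  0.00589517,  0.00142136, -0.00466141,
       -0.00256495]), 'joint_efforts': array([ 3.24136927e-04, -5.39984500e+01,  2.76658344e+01,  6.85103059e+00,
        1.40165775e-01, -1.19966726e-04]), 'eef_pos': array([ 0.59238535, -0.07309794,  0.1285367 ]), 'ee_rot': array([3.14158601e+00, 7.17128683e-04, 1.46227668e-01]), 'force': array([-0.29798313, -0.42509813, -5.65148969]), 'moment': array([-0.11571095, -0.00052363,  0.06879154]), 'gripper_force': 39.999018330127, 'width': 0.024100512044668655}
```

```bash
(python3 -m handwheel '[[[0,0,0.03,0,0,0,255],[0,0,0.06,0,0,0,255],[0,0,0.1,0,0,0,255],[0,0,0.1,0,0,0,255]]]'; python3 -m handwheel '[[[0,0,0.05,0,0,0,255],[0,0,0.1,0,0,0,255],[0,0,0.1,0,0,0,255]]]') | egrep 'eef|force|rot'
python3 -c "
from h import *
print(arm.get_state()['moment'])"
```

```text
eef_pos: [0.5924, -0.0731, 0.1206]
ee_rot: [-3.142, 0.001, 0.146]
force: [0.3, 1.1, -5.7]
gripper_force: 40.0
eef_pos: [0.5924, -0.0731, 0.1125]
ee_rot: [-3.142, 0.001, 0.146]
force: [0.4, 0.0, -5.3]
gripper_force: 40.0
[-0.04735966 -0.04909022  0.0191601 ]
```

Going in freely. Another 18 mm to home.

```bash
(python3 -m handwheel '[[[0,0,0.05,0,0,0,255],[0,0,0.1,0,0,0,255],[0,0,0.15,0,0,0,255],[0,0,0.15,0,0,0,255]]]'; python3 -m handwheel '[[[0,0,0.04,0,0,0,255],[0,0,0.07,0,0,0,255],[0,0,0.07,0,0,0,255]]]';python3 -m handwheel '[[[0,0,0.01,0,0,0,255],[0,0,0.02,0,0,0,255],[0,0,0.02,0,0,0,255]]]') | egrep 'eef|force|rot'
```

```text
eef_pos: [0.5924, -0.0731, 0.1005]
ee_rot: [-3.142, 0.001, 0.146]
force: [0.6, 0.5, -5.6]
gripper_force: 40.0
eef_pos: [0.5924, -0.0731, 0.0951]
ee_rot: [3.142, 0.001, 0.146]
force: [-0.2, 0.3, -5.8]
gripper_force: 40.0
eef_pos: [0.5928, -0.0731, 0.0945]
ee_rot: [3.141, -0.001, 0.146]
force: [-2.3, 0.6, 4.3]
gripper_force: 40.0
```

Contact at z = 0.0945 m, so the post is home. I release it, lift off, and travel back to the square.

```bash
(python3 -m handwheel '[[[0,0,0,0,0,0,120],[0,0,0,0,0,0,60],[0,0,0,0,0,0,0],[0,0,0,0,0,0,0],[0,0,0,0,0,0,0]]]'; python3 -m handwheel '[[[0,0,-0.3,0,0,0,0],[0,0,-1,0,0,0,0],[0,0,-1,0,0,0,0]]]'; python3 -m handwheel '[[[0,0,-0.5,0,0,0.3,0],[0,0,-0.9,0,0,0.6,0],[0,0,-0.9,0,0,0.6,0]]]';python3 -m handwheel '[[[0,0,0,0,0,0.3,0],[0,0,0,0,0,0.6,0],[0,0,0,0,0,0.6,0],[0,0,0,0,0,0.6,0]]]') | egrep 'eef|force|rot|width'
python3 -c "
from h import *
shift((.4,.38,.20),-.4546)"
```

```text
eef_pos: [0.5926, -0.0731, 0.0937]
ee_rot: [3.142, 0.0, 0.146]
force: [-0.2, -0.0, -0.8]
width: 0.0683
gripper_force: 0.0
eef_pos: [0.5955, -0.073, 0.1786]
ee_rot: [3.141, -0.008, 0.147]
force: [-0.3, -0.0, -0.4]
width: 0.0874
gripper_force: 0.0
eef_pos: [0.594, -0.0731, 0.2485]
ee_rot: [-3.14, -0.005, -0.155]
force: [-0.1, 0.6, -0.7]
width: 0.0874
gripper_force: 0.0
eef_pos: [0.5924, -0.0731, 0.2451]
ee_rot: [3.141, 0.001, -0.45]
force: [-0.3, 1.5, 0.2]
width: 0.0879
gripper_force: 0.0
shift [-4.629 -4.053  0.566] turn [0.001 0.001 0.009]
```

```bash
(python3 -m handwheel '[[[-0.46,-0.4,0,0,0,0,0],[-0.93,-0.81,0,0,0,0,0],[-0.93,-0.81,0,0,0,0,0]]]'; python3 -m handwheel '[[[-0.46,-0.4,0,0,0,0,0],[-0.93,-0.81,0,0,0,0,0],[-0.93,-0.81,0,0,0,0,0]]]'; python3 -m handwheel '[[[-0.46,-0.4,0,0,0,0,0],[-0.93,-0.81,0,0,0,0,0],[-0.93,-0.81,0,0,0,0,0]]]'; python3 -m handwheel '[[[-0.46,-0.4,0,0,0,0,0],[-0.93,-0.81,0,0,0,0,0],[-0.93,-0.81,0,0,0,0,0]]]'; python3 -m handwheel '[[[-0.46,-0.4,0.2,0,0,0,0],[-0.93,-0.81,0.5,0,0,0,0],[-0.93,-0.81,0.5,0,0,0,0],[-0.93,-0.81,0.5,0,0,0,0]]]') | tail -5
python3 - <<'E'
from h import *
im,p=wrist("pics/w5.png");np.save("p5.npy",np.array(p));print(p)
cv2.imwrite("pics/w5c.png",cv2.resize(im[0:240,130:396],None,fx=2.5,fy=2.5,interpolation=cv2.INTER_CUBIC))
E
```

```text
eef_pos: [0.4012, 0.3801, 0.2057]
ee_rot: [3.141, -0.0, -0.454]
force: [0.4, -0.3, -0.2]
width: 0.0874
gripper_force: 0.0
(array([0.40123392, 0.38011125, 0.20567137]), array([ 3.14073104e+00, -3.68713336e-04, -4.53748972e-01]))
```

View pics/w5c.png

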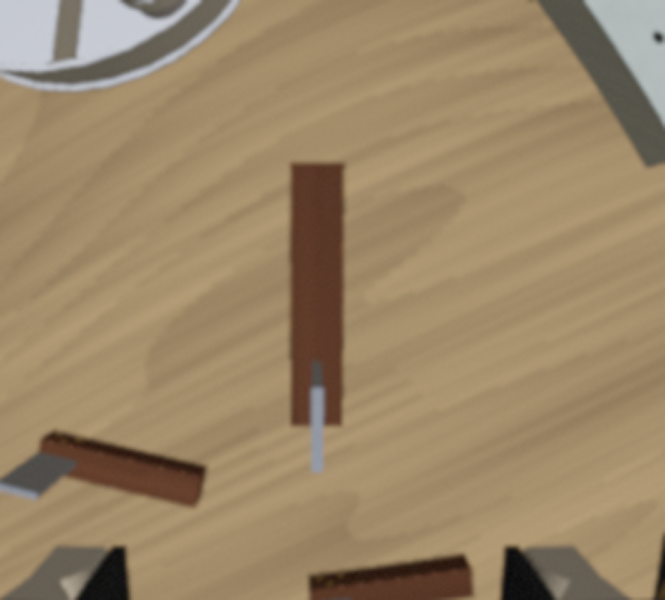

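The stock lies upright in the view, with corners at (291,163), (343,163), (342,425), (291,425) and the blade at the lower end. The caddy is at upper left and the two small squares are below. I compute the grasp and the clearance from the caddy to the body.

Run:
```python
from h import *
P=np.load("p5.npy");g=lambda u,z:onz("wrist",np.array(u)/2.5+[130,0],z,P)
R=Ro.from_euler("xyz",P[1]).inv()
T=lambda X:(R.apply(X-P[0])*1000).round(1)
q=[g(u,.03) for u in [(291,163),(343,163),(342,425),(291,425)]]
for X in q: print(X.round(4),T(X))
c=np.mean(q,0);print("c",c,T(c))
print("blade top",T(g((317,470),.11)),T(g((317,387),.11)))
for u in [(120,129),(112,152),(143,124),(173,150),(143,181)]:
  for z in (.0,.06): print("caddy",u,z,onz("top",u,z).round(3),T(onz("top",u,z)))
```

```text
[0.5141 0.336  0.03  ] [120.8 -10.  175.7]
[0.5041 0.3154 0.03  ] [120.8  13.  175.7]
[0.3972 0.3674 0.03  ] [  1.9  13.  175.7]
[0.4074 0.3884 0.03  ] [  1.8 -10.3 175.7]
c [0.45570899 0.35179904 0.03      ] [ 61.3   1.4 175.7]
blade top [ 2.   1.3 95.7] [31.6  1.2 95.7]
caddy (120, 129) 0.0 [0.764 0.453 0.   ] [ 293.6 -224.9  205.6]
caddy (120, 129) 0.06 [0.744 0.434 0.06 ] [ 284.  -198.9  145.6]
caddy (112, 152) 0.0 [0.689 0.474 0.   ] [ 217.1 -210.9  205.6]
caddy (112, 152) 0.06 [0.672 0.454 0.06 ] [ 211.  -185.5  145.6]
caddy (143, 124) 0.0 [0.78  0.382 0.   ] [ 339.9 -167.6  205.7]
caddy (143, 124) 0.06 [0.759 0.366 0.06 ] [ 328.2 -144.1  145.7]
caddy (173, 150) 0.0 [0.695 0.284 0.   ] [306.4 -42.6 205.7]
caddy (173, 150) 0.06 [0.678 0.272 0.06 ] [296.3 -24.9 145.8]
caddy (143, 181) 0.0 [0.596 0.373 0.   ] [178.4 -79.6 205.7]
caddy (143, 181) 0.06 [0.584 0.358 0.06 ] [174.2 -60.1 145.7]
```

```bash
(python3 -m handwheel '[[[0.5,0.013,0,0,0,0,0],[1,0.013,0,0,0,0,0],[1,0.013,0,0,0,0,0],[1,0.013,0,0,0,0,0]]]'; python3 -m handwheel '[[[0,0,0.5,0,0,0,0],[0,0,1,0,0,0,0],[0,0,1,0,0,0,0]]]'; python3 -m handwheel '[[[0,0,0.5,0,0,0,0],[0,0,1,0,0,0,0],[0,0,1,0,0,0,0],[0,0,1,0,0,0,0]]]';python3 -m handwheel '[[[0,0,0.25,0,0,0,0],[0,0,0.48,0,0,0,0],[0,0,0.48,0,0,0,0],[0,0,0.48,0,0,0,0]]]') | egrep 'eef|rot|force'
```

```text
eef_pos: [0.4723, 0.3441, 0.2062]
ee_rot: [-3.141, -0.0, -0.456]
force: [-0.1, -0.2, 0.0]
gripper_force: 0.0
eef_pos: [0.47, 0.3436, 0.1236]
ee_rot: [3.136, 0.001, -0.454]
force: [-0.4, -0.0, 1.1]
gripper_force: 0.0
eef_pos: [0.4728, 0.3465, 0.0483]
ee_rot: [-3.139, -0.001, -0.453]
force: [0.1, 0.6, -0.2]
gripper_force: 0.0
eef_pos: [0.4726, 0.3463, 0.0093]
ee_rot: [-3.139, -0.001, -0.453]
force: [0.7, 1.0, 0.4]
gripper_force: 0.0
```

```bash
(python3 -m handwheel '[[[0,0,0.04,0,0,0,0],[0,0,0.04,0,0,0,100],[0,0,0.04,0,0,0,255],[0,0,0.04,0,0,0,255],[0,0,0.04,0,0,0,255]]]' 50; python3 -m handwheel '[[[0,0,0,0,0,0,255],[0,0,0,0,0,0,255],[0,0,0,0,0,0,255],[0,0,0,0,0,0,255],[0,0,0,0,0,0,255]]]'; python3 -m handwheel '[[[0,0,0,0,0,0,255]]]';  python3 -m handwheel '[[[0,0,-0.1,0,0,0,255],[0,0,-0.5,0,0,0,255],[0,0,-1,0,0,0,255],[0,0,-1,0,0,0,255]]]';python3 -m handwheel '[[[0,0,-0.5,0,0,0,255],[0,0,-1,0,0,0,255],[0,0,-1,0,0,0,255],[0,0,-1,0,0,0,255]]]') 
python3 -c "
from h import *
s=arm.get_state();print(s['moment'],s['q']);shift((.5792,.0179,.17),1.717)"
```

```text
t: 20.35
eef_pos: [0.4717, 0.3452, 0.0042]
ee_rot: [3.142, -0.0, -0.454]
force: [0.4, -0.1, 0.4]
width: 0.0528
gripper_force: 0.0
t: 20.98
eef_pos: [0.4717, 0.3452, 0.0041]
ee_rot: [3.141, 0.0, -0.454]
force: [0.4, -0.1, -0.0]
width: 0.0239
gripper_force: 50.0
t: 21.1
eef_pos: [0.4717, 0.3451, 0.0041]
ee_rot: [3.141, -0.0, -0.454]
force: [-0.2, -0.3, -0.0]
width: 0.0234
gripper_force: 50.0
t: 21.6
eef_pos: [0.4732, 0.347, 0.0878]
ee_rot: [-3.135, -0.002, -0.453]
force: [0.4, 0.6, -2.6]
width: 0.0238
gripper_force: 50.0
t: 22.1
eef_pos: [0.471, 0.3446, 0.163]
ee_rot: [3.14, 0.001, -0.454]
force: [0.5, 0.3, -3.3]
width: 0.0233
gripper_force: 50.0
[-0.11927515 -0.05511149  0.0266243 ] [ 9.66023946e-01  2.60023837e-01 -2.81564749e-01 -9.18229252e-04
 -1.03076012e+00  1.50973583e-01]
shift [ 3.008  3.076 -0.086] turn [-1.000e-03  4.000e-03 -4.343e+00]
```

```bash
(python3 -m handwheel '[[[0,0,-0.5,0,0,-0.3,255],[0,0,-1,0,0,-0.6,255],[0,0,-1,0,0,-0.87,255],[0,0,-1,0,0,-0.87,255]]]'; for k in 1; do python3 -m handwheel '[[[0,0,0,0,0,-0.3,255],[0,0,0,0,0,-0.6,255],[0,0,0,0,0,-0.87,255]]]';python3 -m handwheel '[[[0,0,0,0,0,-0.3,255],[0,0,0,0,0,-0.6,255],[0,0,0,0,0,-0.87,255]]]';python3 -m handwheel '[[[0,0,0,0,0,-0.3,255],[0,0,0,0,0,-0.6,255],[0,0,0,0,0,-0.87,255]]]';python3 -m handwheel '[[[0,0,0,0,0,-0.3,255],[0,0,0,0,0,-0.6,255],[0,0,0,0,0,-0.87,255],[0,0,0,0,0,-0.87,255],[0,0,0,0,0,-0.87,255]]]';done) | egrep 'eef|rot|width'
python3 -c "
from h import *
s=arm.get_state();print(s['moment'],s['q']);shift((.5774,.0298,.25),1.717);shift((.5774,.0298,.07),1.717)"
```

```text
eef_pos: [0.471, 0.3447, 0.2424]
ee_rot: [3.14, 0.002, -0.02]
width: 0.0238
eef_pos: [0.4711, 0.3445, 0.242]
ee_rot: [3.14, 0.003, 0.417]
width: 0.0239
eef_pos: [0.4711, 0.3446, 0.242]
ee_rot: [-3.141, 0.004, 0.852]
width: 0.0235
eef_pos: [0.4711, 0.3446, 0.242]
ee_rot: [-3.14, 0.003, 1.287]
width: 0.0238
eef_pos: [0.4715, 0.3449, 0.2431]
ee_rot: [-3.14, 0.001, 1.717]
width: 0.0239
[ 0.0179001  -0.05119455 -0.02722495] [ 9.66025439e-01  2.00885066e-01 -1.67834711e-01 -2.14742264e-04
 -1.20383178e+00  2.32159628e+00]
shift [-4.09   0.737 -0.082] turn [-0.003  0.002 -0.001]
shift [-4.087  0.74   2.168] turn [-0.003  0.002 -0.001]
```

```bash
(for k in 1; do python3 -m handwheel '[[[-0.5,0.1,0,0,0,0,255],[-1,0.185,0,0,0,0,255],[-1,0.185,0,0,0,0,255]]]';python3 -m handwheel '[[[-0.5,0.1,0,0,0,0,255],[-1,0.185,0,0,0,0,255],[-1,0.185,0,0,0,0,255]]]';python3 -m handwheel '[[[-0.5,0.1,0,0,0,0,255],[-1,0.185,0,0,0,0,255],[-1,0.185,0,0,0,0,255]]]';python3 -m handwheel '[[[-0.5,0.1,0,0,0,0,255],[-1,0.185,0,0,0,0,255],[-1,0.185,0,0,0,0,255],[-1,0.185,0,0,0,0,255],[-1,0.185,0,0,0,0,255]]]';done) | tail -5
python3 - <<'E'
from h import *
s=arm.get_state();print(s['q'])
for z in (.25,.07): shift((.5774,.0298,z),1.717)
im=cams.grab_frame("scene");t=cams.grab_frame("top")
a=cv2.resize(im[100:260,180:330],None,fx=3.5,fy=3.5,interpolation=cv2.INTER_CUBIC);b=cv2.resize(t[130:240,190:320][:, :],None,fx=2,fy=2,interpolation=cv2.INTER_CUBIC)
o=np.zeros((560,a.shape[1]+b.shape[1],3),np.uint8);o[:560,:a.shape[1]]=a;o[:b.shape[0],a.shape[1]:]=b;cv2.imwrite("pics/s6.png",o)
E
```

```text
eef_pos: [0.5781, 0.0389, 0.2441]
ee_rot: [3.142, -0.0, 1.722]
force: [-0.3, 0.3, -3.5]
width: 0.0239
gripper_force: 50.0
[ 4.04523216e-01  1.91202886e-01 -1.77834656e-01 -2.08433091e-04
 -1.20164396e+00  2.88847277e+00]
shift [-0.112 -0.026 -0.073] turn [ 0.   -0.    0.01]
shift [-0.112 -0.026  2.177] turn [ 0.   -0.    0.01]
```

View pics/s6.png

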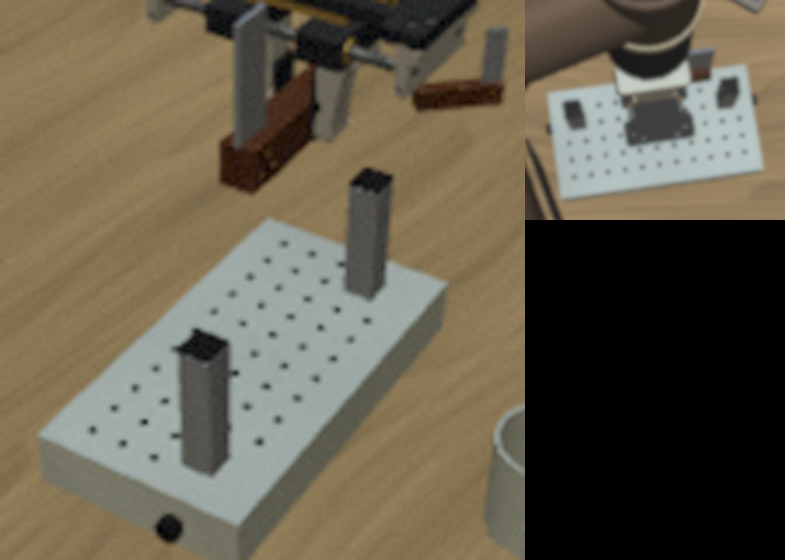

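The post stands home and the square is held level over the shelf between the two posts. I lower it.

```bash
(for k in 1; do python3 -m handwheel '[[[0,-0.02,0.5,0,0,0.01,255],[0,-0.026,1,0,0,0.01,255],[0,-0.026,1,0,0,0.01,255]]]';python3 -m handwheel '[[[0,0,0.5,0,0,0,255],[0,0,1,0,0,0,255],[0,0,1,0,0,0,255],[0,0,1,0,0,0,255],[0,0,1,0,0,0,255]]]';python3 -m handwheel '[[[0,0,0.1,0,0,0,255],[0,0,0.2,0,0,0,255],[0,0,0.2,0,0,0,255],[0,0,0.2,0,0,0,255],[0,0,0.2,0,0,0,255]]]';done)
python3 - <<'E'
from h import *
s=arm.get_state();print(s['q'],s['moment'])
shift((.5795,.0153,.048),1.717)
E
```

```text
t: 26.58
eef_pos: [0.574, 0.0373, 0.1615]
ee_rot: [-3.136, 0.001, 1.716]
force: [0.3, -0.3, -1.7]
width: 0.0239
gripper_force: 50.0
t: 27.2
eef_pos: [0.5777, 0.0379, 0.0866]
ee_rot: [3.138, -0.001, 1.717]
force: [0.6, 0.4, -2.9]
width: 0.0232
gripper_force: 50.0
t: 27.82
eef_pos: [0.5764, 0.0374, 0.0683]
ee_rot: [3.141, 0.0, 1.716]
force: [0.0, -0.5, -3.0]
width: 0.0237
gripper_force: 50.0
[ 4.03389572e-01  3.50864542e-01 -4.03303578e-01  1.50711826e-04
 -8.16399320e-01  2.88361169e+00] [-0.01859731 -0.11529225 -0.012478  ]
shift [-0.279 -0.001  0.254] turn [ 0.     0.    -0.001]
```

```bash
(for k in 1; do python3 -m handwheel '[[[0,0,0.1,0,0,0,255],[0,0,0.2,0,0,0,255],[0,0,0.23,0,0,0,255],[0,0,0.23,0,0,0,255]]]';python3 -m handwheel '[[[0,0,0.02,0,0,0,255],[0,0,0.02,0,0,0,255],[0,0,0.02,0,0,0,255]]]';python3 -m handwheel '[[[0,0,0.01,0,0,0,255],[0,0,0.01,0,0,0,255],[0,0,0.01,0,0,0,255]]]';done) |egrep 'eef|rot|force'
python3 - <<'E'
from h import *
s=arm.get_state();print(s['moment'],s['force'])
E
```

```text
eef_pos: [0.576, 0.0373, 0.0493]
ee_rot: [-3.141, 0.0, 1.716]
force: [0.8, 0.0, -2.4]
gripper_force: 50.0
eef_pos: [0.5762, 0.0374, 0.0483]
ee_rot: [3.141, -0.0, 1.716]
force: [-0.8, -0.5, -2.6]
gripper_force: 50.0
eef_pos: [0.5762, 0.0374, 0.0481]
ee_rot: [3.141, 0.0, 1.716]
force: [-2.8, 0.5, 6.3]
gripper_force: 50.0
[ 0.15809726  1.02727085 -0.09778175] [-2.7914156   0.45293244  6.27680274]
```

```bash
(for k in 1; do python3 -m handwheel '[[[-0.1,0,0,0,0,0,255],[-0.2,0,0,0,0,0,255],[-0.24,0,0,0,0,0,255],[-0.24,0,0,0,0,0,255]]]';python3 -m handwheel '[[[-0.02,0,0,0,0,0,255],[-0.02,0,0,0,0,0,255],[-0.02,0,0,0,0,0,255]]]';python3 -m handwheel '[[[-0.015,0,0,0,0,0,255],[-0.015,0,0,0,0,0,255],[-0.015,0,0,0,0,0,255]]]';done) |egrep 'eef|rot|force'
python3 - <<'E'
from h import *
s=arm.get_state();print(s['moment'],s['force'])
E
```

```text
eef_pos: [0.5802, 0.0181, 0.0481]
ee_rot: [3.139, -0.0, 1.716]
force: [0.1, 2.2, 5.0]
gripper_force: 50.0
eef_pos: [0.5804, 0.0168, 0.0481]
ee_rot: [3.139, -0.0, 1.716]
force: [-0.1, 4.3, 4.9]
gripper_force: 50.0
eef_pos: [0.5806, 0.0158, 0.0481]
ee_rot: [3.139, -0.0, 1.716]
force: [-1.7, 3.9, 4.6]
gripper_force: 50.0
[1.49522606 0.11209194 0.00882306] [-1.72569969  3.89490014  4.6115505 ]
```

```bash
(for k in 1; do python3 -m handwheel '[[[-0.01,0,0,0,0,0,255],[-0.01,0,0,0,0,0,255],[-0.01,0,0,0,0,0,255]]]';python3 -m handwheel '[[[-0.01,0,0,0,0,0,255],[-0.01,0,0,0,0,0,255],[-0.01,0,0,0,0,0,255]]]';python3 -m handwheel '[[[-0.01,0,0,0,0,0,255],[-0.01,0,0,0,0,0,255],[-0.01,0,0,0,0,0,255]]]';done) |egrep 'eef|rot|force'
```

```text
eef_pos: [0.5807, 0.0151, 0.0481]
ee_rot: [3.139, -0.0, 1.716]
force: [-1.1, 5.1, 6.0]
gripper_force: 50.0
eef_pos: [0.5807, 0.0149, 0.0481]
ee_rot: [3.139, -0.001, 1.716]
force: [-1.8, 8.4, 7.4]
gripper_force: 50.0
eef_pos: [0.5808, 0.0148, 0.0481]
ee_rot: [3.139, -0.002, 1.716]
force: [-4.7, 13.0, 7.7]
gripper_force: 50.0
```

Firm contact on both faces, about 13 N sideways and 10 N down. I check it in one picture.

Run:
```python
from h import *
im=cams.grab_frame("scene");t=cams.grab_frame("top")
s=arm.get_state();print(s['moment'],s['force'],s['q'])
a=cv2.resize(im[130:250,190:320],None,fx=4.6,fy=4.6,interpolation=cv2.INTER_CUBIC)[:, :580];b=cv2.resize(t[150:240,230:320],None,fx=2.2,fy=2.2,interpolation=cv2.INTER_CUBIC)
o=np.zeros((552,a.shape[1]+b.shape[1],3),np.uint8);o[:552,:a.shape[1]]=a[:552];o[:b.shape[0],a.shape[1]:]=b;cv2.imwrite("pics/s7.png",o)
```

```text
[ 4.47540122  1.16529748 -0.09002127] [-3.26493324 12.7099928   7.68743319] [ 3.61134641e-01  3.79897074e-01 -4.15508726e-01 -1.88760497e-03
 -7.72265690e-01  2.92749773e+00]
```

View pics/s7.png

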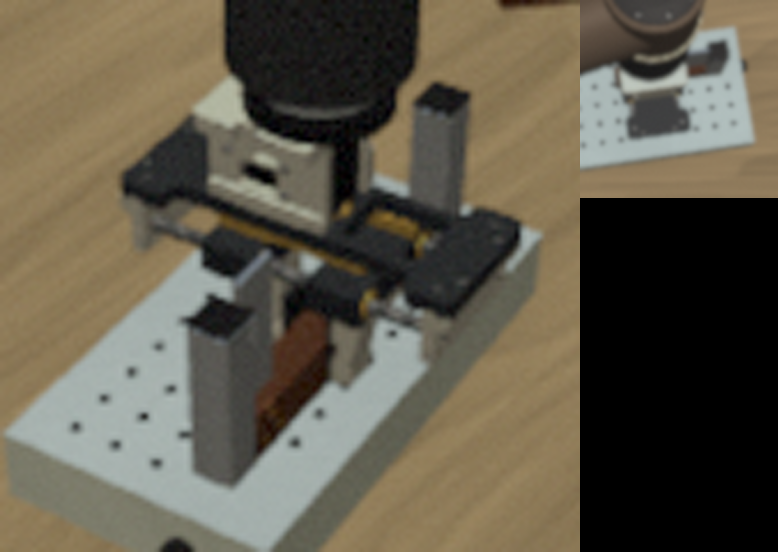

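It looks right: the post stands upright, the blade edge is against its face and the stock is on the deck. The blade sits about 1.2 mm off the middle of the face, so I back off slightly, centre it and press again.

```bash
(python3 -m handwheel '[[[0.04,0,0,0,0,0,255],[0.04,-0.017,0,0,0,0,255],[0.04,-0.017,0.004,0,0,0,255],[0.04,-0.017,0.004,0,0,0,255]]]'; python3 -m handwheel '[[[-0.02,0,0,0,0,0,255],[-0.03,0,0,0,0,0,255],[-0.04,0,0,0,0,0,255],[-0.04,0,0,0,0,0,255],[-0.04,0,0,0,0,0,255]]]') |egrep 'eef|rot|force|wid'
```

```text
eef_pos: [0.5796, 0.016, 0.0481]
ee_rot: [3.138, 0.0, 1.717]
force: [3.2, -0.5, 7.6]
width: 0.0238
gripper_force: 50.0
eef_pos: [0.5797, 0.0147, 0.0482]
ee_rot: [3.138, -0.002, 1.717]
force: [-1.5, 10.6, 10.1]
width: 0.0236
gripper_force: 50.0
```

```bash
python3 -m handwheel '[[[-0.004,0,0,0,0,0,255],[-0.004,0,0,0,0,0,255],[-0.004,0,0,0,0,0,255],[-0.004,0,0,0,0,0,255],[-0.004,0,0,0,0,0,255]]]' && python3 -c "
from station import arm
s=arm.get_state();print(s['eef_pos'],s['force'],abs(s['qd']).max());print(arm.job_done())"
```

```text
t: 33.3
eef_pos: [0.5797, 0.0147, 0.0481]
ee_rot: [3.138, -0.002, 1.717]
force: [-2.0, 12.6, 10.9]
width: 0.0239
gripper_force: 50.0
[0.57967088 0.01474872 0.04812453] [-1.96524626 12.60769118 10.94252333] 0.0009401990413370079
the job is handed in; nothing more can be done
None
```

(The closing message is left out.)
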